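# Refit the dryer fan wheel and spin it by hand

## Robot

A 7-joint arm with a two-finger parallel gripper is mounted at the origin on the work surface. World frame = base frame: x ahead of the robot, y to its left, z up, the work surface at z = 0. Lengths are in mm, angles in rad, forces in N, time in s.
With the tool pointing down it reaches from about 400 to 875 mm from the base axis. Payload 4.4 kg.
Tool frame: the origin (TCP) lies midway between the tips of the shut fingers; the grasp point (between the pads) lies 19 mm behind it; z points along the fingers, y is the line along which they close (so a half turn about z gives the same grasp; the last joint's range is limited). The gripper opens to 85 mm and grips with 20 to 120 N. Pads are 22 mm wide; open, the fingers measure 114 mm over their backs; the gripper's body (76 mm by 85 mm) begins 54 mm behind the grasp point. The pads swing forward as they close: fully open they stand 13 mm farther back than shut.
Start: joints at [-1.318, 0.628, 0.038, 1.517, -0.027, 0.996, -0.02], TCP at [203.703, 617.271, 196.313] pointing down, gripper open.
Joint ranges: [-3.06, 3.06], [-0.37, 2.12], [-1.25, 1.32], [0.18, 2.47], [-1.1, 4.24], [0.23, 1.98], [-2.94, 2.94]. Speed limits (rad/s): [2.57, 2.57, 3.14, 3.14, 3.14, 3.14, 3.14].

## Interface

Orientations are given as [roll, pitch, yaw] about the fixed x, y, z axes, in that order (R = Rz(yaw) Ry(pitch) Rx(roll)).
In Python, from cell import readout, optics, order gives the robot as it stands.
- The arm moves only by the shell command python3 -m jog 'ROWS'. ROWS is a JSON object of lists of equal length, an entry for each row: "claw": the opening, from 0 (shut) to 1 (fully open); "xyz": the shift along the tool's x, y, z each as a share of 0.1 m, from -1 to 1, a list of three; "twist": the turn, a rotation vector about the tool's x, y, z each as a share of 180 degrees, from -1 to 1, a list of three. A call has 1 to 12 rows; each row shifts and turns the commanded pose from where the row before left it, along the tool's axes as they then stand; what a row does not reach is not made up. A row lasts 1/8 s, in which the tool goes at most 62.5 mm and 10.7 degrees, less where a joint would pass 70% of its speed; a pose out of reach is approached as far as the arm can. A call with a number of a shift or a turn outside -1 to 1 is refused whole. A call with a gripper value outside its range is refused whole. The fingers move at their own pace and stop on an object; the grip force is fixed at half the most. Time passes only in rows, so rows that do not move let the fingers close. It gives the time, the measured TCP pose, the force, the opening and the grip force at its end, in the units of the state.
- readout.read_state(): the state, without advancing time (a new reading comes with each control period).
- optics.get_image(name): name is "scene" or "top" or "wrist"; returns a dict with "color" (420x560x3 uint8, red, green, blue), "fovy" (degrees; the focal length in pixels is half the picture's height over the tangent of half this angle, whatever the lens; pixels are square), "cx", "cy" (the principal point, pixels), "view" (4x4, takes a point from world to camera coordinates). Camera axes: x right, y up, looking along -z (the intrinsics and any distortion apply to the point x, -y, -z); pixel columns grow to the right and rows downward; lengths in mm; the calibration is good to about 2 mm. A picture is of the moment at which its call begins. There is no depth.
- order.finish_job(): hands the job in; it is judged then, once.
Trained networks look in the newest picture that a camera, given by its name, has taken for a name from the list of things; names that differ only in an ending like _2 or _b are one class to them, and where a whole thing is asked for, a point or a joint stands for the part that bears it (a point fixed in the world has none). Each returns a list of dicts, best first, with "score" (0 to 1); they miss things now and then, are a little off and sometimes report something else, mostly with a low value. They report only what shows in the picture. A call takes as long as a camera call. They do not tell look-alikes from the thing itself.
- optics.boxes_of(camera, label): "rect" ([left, top, width, height] in pixels, round what is visible of it).
The state is a dict: "clock": time; "qpos": joint angles; "qd": joint speeds; "tau": joint torques, N m; "eef_pos": TCP position; "tool_rot": TCP orientation; "force": force on the tool from outside, world axes, zero at the start; "torque": the same for the moment, N m; "width": finger opening in mm; "gripper_force": force on a finger pad.
Only numpy, scipy, OpenCV 4.12 (cv2) and the standard library are available. Lean on these libraries where they do the work, as an engineer would, in place of code of your own. Each camera call takes 0.05 s, during which the arm holds its last target. There are 200 camera calls.

## Task

Fit the blue fan wheel onto the square brass spindle of the dryer's blower case, easing it fully home without forcing it, then turn it by hand through at least one full turn one way to check that it runs free of the case. Leave the wheel fitted and standing still, and do not disturb the other things on the bench.

Things in the scene. Friction and masses are not known exactly. Their poses are not given: they have to be found in the camera images.
- wheel: Fan wheel, loose, 0.15 to 0.31 kg: round blue back disc 140 mm across, 5 mm thick; white square hub at its centre; four straight upright blue vanes, 5 mm thick, 24 mm high from the underside, running from the hub to 68 mm from the axis along the wheel's +x, +y, -x and -y (a cross). Starts flat on the bench. Origin: centre of the underside; z up along the axis.
- wheel_hub (a point): Centre of the top of the wheel's white hub, 52 mm above its underside. The hub is 36 x 36 mm, its faces square to the wheel's x and y; grip it there, above the vanes. From below it has a square hole 20 x 20 mm, 44 mm deep, sides parallel to the hub faces.
- case: Blower case, fixed: grey base 200 x 200 mm, 22 mm high, and on it an open-topped round aluminium wall (inside radius 93 mm, outside 99 mm, top 50 mm above the bench). Origin: centre of the base's underside; x, y parallel to its sides, z up. More than 30 N from the wheel on the case, flange or spindle damages it; so does a 20 N push of the robot on the case.
- slot (a point): Centre of the black slot in the case floor, 22 mm above the bench; the slot runs along the case's x. The motor is clamped stiffly in it. Its brass spindle stands on a round steel flange that turns with it (44 mm across, top 28 mm above the bench), at case y = 0 but anywhere from x = -12 to +12 mm: not reported, to be seen or felt. The fitted wheel's underside rests on the flange.
- spindle (a joint): Angle of the upright square brass spindle, rad, positive anticlockwise from above, counted over whole turns, unlimited; within 0.3 of 0 at the start. 18 x 18 mm, sides parallel to the case's at 0; reaches 62 mm above the bench, then a round tapered nose to 67 mm (18 mm wide narrowing to 15). Turns with the fitted wheel, friction 0.03 N m, hardly coasts.
- old_wheel: Bystander: worn black fan wheel with a grey hub and only two vanes, 140 mm across, 52 mm high, loose. Origin: centre of the underside.
- screwdriver: Bystander: screwdriver lying on the bench, loose.
- wrench: Bystander: steel wrench lying on the bench, loose.
- pulley: Bystander: aluminium belt pulley 60 mm across, 16 mm high, loose. Origin: centre of the underside.
- spray: Bystander: white bottle 68 mm across, 190 mm high, standing. Origin: centre of the underside.
- jar: Bystander: clear jar 64 mm across, 80 mm high, standing. Origin: centre of the underside.
- tub: Bystander: red open tub 120 x 90 x 50 mm, loose. Origin: centre of the underside.
Things that resemble listed ones, but are neither listed nor needed, are in the scene too. There is more than one size of the wheel; the one meant has the size given above.

How it is judged:
By the outcome, as a careful person would: the job done as asked, in the order asked, and still so for the second after the job is handed in, with the robot touching nothing.
It also fails if it takes over 69 s, if anything falls off the work surface, if the arm or the gripper's body presses on something with over 40 N, if the wrist force passes 120 N, or if a joint passes its speed limit or range.

## Working session

There is one attempt and no reset: what is moved stays moved. The work goes in short steps, Python scripts to look and compute and a shell command to move; the robot and the scene stay as the last step left them, time stands still between calls to the robot, and variables do not carry over. Pictures are saved under pics/ and viewed, at most 10 in all, crops included, and the job is handed in when it is done.

```bash
mkdir -p pics; ls
cat > h.py <<'E'
import numpy as np, cv2
from cell import readout, optics, order
def shot(n,f=None):
    d=optics.get_image(n)
    if f: cv2.imwrite('pics/'+f,cv2.cvtColor(d['color'],cv2.COLOR_RGB2BGR))
    return d
def K(d):
    return d['color'].shape[0]/2/np.tan(np.radians(d['fovy'])/2)
def ray(d,u,v):
    f=K(d); V=np.array(d['view']); R=V[:3,:3]; c=-R.T@V[:3,3]
    r=R.T@np.array([(u-d['cx'])/f,-(v-d['cy'])/f,-1]); return c,r
def at(d,u,v,z):
    c,r=ray(d,u,v); return c+r*(z-c[2])/r[2]
def proj(d,p):
    f=K(d); V=np.array(d['view']); q=V[:3,:3]@np.array(p)+V[:3,3]
    return np.array([d['cx']+f*q[0]/-q[2], d['cy']-f*q[1]/-q[2]])
E
python3 - <<'E'
from h import *
print(readout.read_state())
for n in ['scene','top']:
    d=shot(n,n+'0.png'); print(n,d['fovy'],d['cx'],d['cy'],[k for k in d],np.round(d['view'],3).tolist())
    for l in ['wheel','case','old_wheel','slot','spindle']:
        try: print(l,[(b['rect'],round(b['score'],2)) for b in optics.boxes_of(n,l)])
        except Exception as e: print(l,e)
E
```

```text
pics
{'clock': 0.0, 'qpos': array([-1.31781862,  0.62932603,  0.03845404,  1.51840716, -0.02701019,
        0.99630472, -0.02000324]), 'qd': array([ 0.00054229, -0.00122835,  0.00037612,  0.00132893,  0.00145771,
        0.00092795,  0.00079283]), 'tau': array([ 1.49327479e-04, -5.63412237e+01,  1.22614201e+00, -1.93449587e+01,
        1.09730568e-02,  1.04677887e-02, -1.42404573e-06]), 'eef_pos': array([203.4680976 , 616.58104406, 195.38988812]), 'tool_rot': array([-3.13966585e+00,  2.38793540e-05,  2.82279552e+00]), 'force': array([-0.21198418,  0.9638169 , -0.28946419]), 'torque': array([-0.00440023,  0.03027557,  0.00748832]), 'gripper_force': 0.0, 'width': 85.30960691616343}
scene 47.514302146544935 281.9151080151597 213.50435649722016 ['color', 'fovy', 'cx', 'cy', 'view'] [[-0.629, 0.777, 0.009, 352.511], [-0.535, -0.442, 0.72, 254.323], [0.564, 0.448, 0.694, -1849.454], [0.0, 0.0, 0.0, 1.0]]
wheel [([194.1, 158.5, 24.0, 16.6], 0.91), ([217.5, 168.6, 38.4, 28.0], 0.62)]
case [([281.9, 198.4, 74.1, 64.3], 0.91)]
old_wheel [([180.2, 220.9, 46.0, 32.9], 0.75), ([139.4, 165.4, 46.7, 41.9], 0.65)]
slot [([282.9, 199.8, 75.6, 59.1], 0.72)]
spindle [([317.2, 217.5, 10.6, 14.4], 0.59), ([350.3, 264.7, 30.8, 61.7], 0.53)]
top 51.61345929842587 278.060750085066 216.22180567259306 ['color', 'fovy', 'cx', 'cy', 'view'] [[-0.004, -1.0, -0.022, 9.033], [0.988, -0.007, 0.154, -557.916], [-0.154, -0.021, 0.988, -1032.137], [0.0, 0.0, 0.0, 1.0]]
wheel [([426.1, 226.8, 40.4, 35.3], 0.82), ([356.4, 219.8, 58.6, 50.9], 0.77)]
case []
old_wheel [([315.4, 117.5, 57.9, 56.0], 0.69)]
slot [([187.4, 192.7, 107.1, 101.8], 0.7)]
spindle [([235.9, 235.0, 13.3, 19.9], 0.61)]
```

```bash
python3 -c "
import cv2,numpy as np
a=cv2.imread('pics/scene0.png');b=cv2.imread('pics/top0.png')
print(a.shape)"
```

```text
(420, 560, 3)
```

View pics/top0.png

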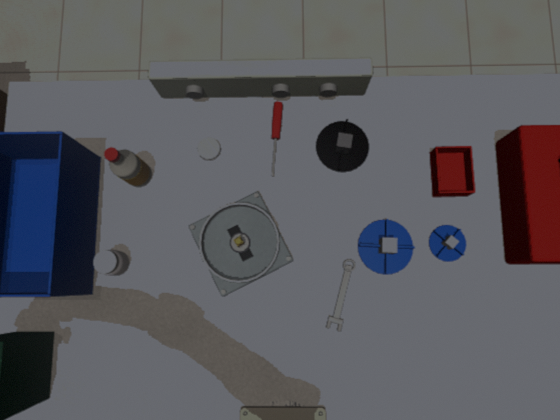

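View pics/scene0.png

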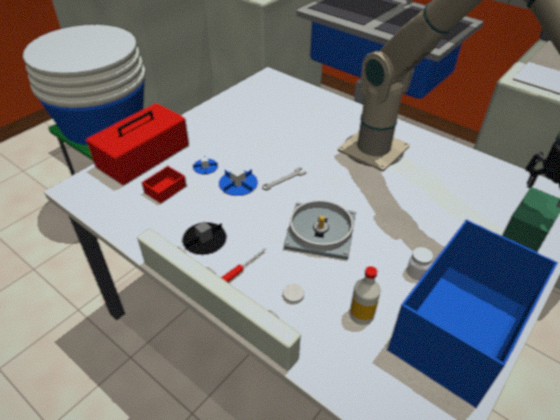

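Candidates for the wheel in the top picture: the large blue wheel with a white hub at (386,246), the small blue wheel at (447,243), and the black old wheel at (342,146). The case is at (241,242), with its brass spindle near (239,241). By the description I choose the large blue wheel. Next I check its size in a crop and work out positions.

Run:
```python
from h import *
d=shot('top'); im=cv2.cvtColor(d['color'],cv2.COLOR_RGB2BGR)
hsv=cv2.cvtColor(im,cv2.COLOR_BGR2HSV)
m=cv2.inRange(hsv,(95,120,60),(130,255,255))
n,l,s,c=cv2.connectedComponentsWithStats(m)
for i in range(1,n):
    if s[i,4]>300: print(s[i],c[i])
for u,v in [(357.5,246),(413.5,246),(386,219),(386,274),(429,243),(466,243)]: print(u,v,at(d,u,v,5).round(1))
print('hub',at(d,390,245,52).round(1),'case',at(d,241,242,50).round(1),'sp',at(d,239,240.5,67).round(1))
for q in [(258,192),(293,260),(225,296),(189,228)]: print(at(d,*q,22).round(1))
a=cv2.resize(im[205:285,340:480],None,fx=4.5,fy=4.5,interpolation=cv2.INTER_CUBIC)
b=cv2.resize(im[185:300,180:300],None,fx=2.0,fy=2.0)
b=cv2.resize(im[200:285,195:285],None,fx=2.6,fy=2.6,interpolation=cv2.INTER_CUBIC)
o=np.zeros((600,640,3),np.uint8); o[:360,:630]=a; o[360:360+b.shape[0],:b.shape[1]]=b
cv2.imwrite('pics/crop0.png',cv2.convertScaleAbs(o,alpha=1.6))
w=optics.get_image('wrist'); print(w['fovy'],w['cx'],w['cy'],np.round(w['view'],3).tolist())
```

```text
[   0  132   63  165 6802] [ 31.17877095 224.36195237]
[ 358  219   56   55 1996] [384.51102204 246.72344689]
[429 225  37  36 856] [446.60163551 242.86331776]
357.5 246 [ 486.3 -193.7    5. ]
413.5 246 [ 485.5 -334.3    5. ]
386 219 [ 554.8 -268.3    5. ]
386 274 [ 415.8 -262.5    5. ]
429 243 [ 492.9 -373.6    5. ]
466 243 [ 492.4 -466.     5. ]
hub [ 484.3 -264.5   52. ] case [493.8  96.7  50. ] sp [495.8  99.7  67. ]
[624.2  57.5  22. ]
[450.9 -30.2  22. ]
[363.4 137.9  22. ]
[532.7 231.7  22. ]
62.99260017032449 283.6655524993323 220.9794605285606 [[0.314, 0.949, 0.001, -649.644], [-0.916, 0.303, -0.264, 33.839], [-0.251, 0.083, 0.965, -377.651], [0.0, 0.0, 0.0, 1.0]]
```

View pics/crop0.png

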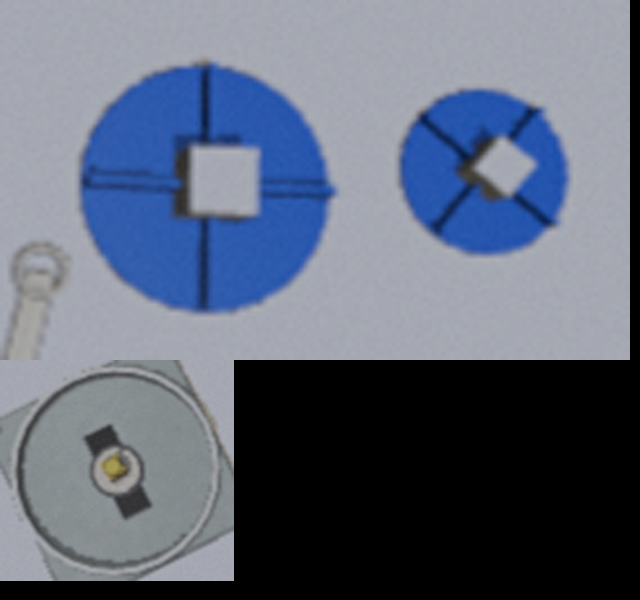

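The crop shows the large blue wheel 140 mm across (measured 140.6 × 139), hub axis near (485,-264), vanes parallel to the world axes. The small blue one measures 93 mm and is a decoy. The spindle stands at pixel (239,240), near (496,100), and the case is yawed about 27°. I move above the spindle for a wrist look.

```bash
python3 -m jog '{"claw":[1,1,1,1,1,1,1,1,1,1,1,1],"xyz":[[-0.315,-0.42,-0.08],[-0.315,-0.42,-0.08],[-0.315,-0.42,-0.08],[-0.315,-0.42,-0.08],[-0.315,-0.42,-0.08],[-0.315,-0.42,-0.08],[-0.417,-0.243,0],[-0.417,-0.243,0],[-0.417,-0.243,0],[-0.417,-0.243,0],[-0.417,-0.243,0],[-0.417,-0.243,0]],"twist":[[0,0,0],[0,0,0],[0,0,0],[0,0,0],[0,0,0],[0,0,0],[0,0,0],[0,0,0],[0,0,0],[0,0,0],[0,0,0],[0,0,0]]}'
cat >> h.py <<'E'
def st():
    s=readout.read_state(); print('t',round(s['clock'],2),'p',s['eef_pos'].round(1),'rpy',s['tool_rot'].round(3),'q',s['qpos'].round(2),'F',s['force'].round(1),'T',s['torque'].round(2),'w',round(s['width'],1),'gf',round(s['gripper_force'],1)); return s
def to(x,y,z,yaw=None,s=None):
    from scipy.spatial.transform import Rotation as R
    s=s or readout.read_state(); r=R.from_euler('xyz',s['tool_rot'])
    t=r.inv().apply(np.array([x,y,z])-s['eef_pos'])/100
    print('shift',t.round(3),end=' ')
    if yaw is not None: print('twist',((r.inv()*R.from_euler('xyz',[np.pi,0,yaw])).as_rotvec()/np.pi).round(4),end='')
    print()
E
python3 - <<'E'
from h import *
st(); d=shot('wrist','w1.png')
print(proj(d,[495.8,99.7,67]))
print(optics.boxes_of('wrist','spindle'))
E
```

```text
clock: 2.2
eef_pos: [497.2, 100.7, 244.6]
tool_rot: [3.141, 0.001, 2.823]
force: [0.9, 0.7, -0.1]
width: 85.2
gripper_force: 0.0
t 2.2 p [497.2 100.7 244.6] rpy [3.141e+00 1.000e-03 2.823e+00] q [-0.39  0.37  0.18  1.85 -0.08  0.93  1.09] F [ 0.9  0.7 -0.1] T [-0.01 -0.06  0.04] w 85.2 gf 0.0
[282.58940445 191.72284438]
[{'rect': [270.5, 167.6, 36.3, 38.7], 'score': 0.8}]
```

View pics/w1.png

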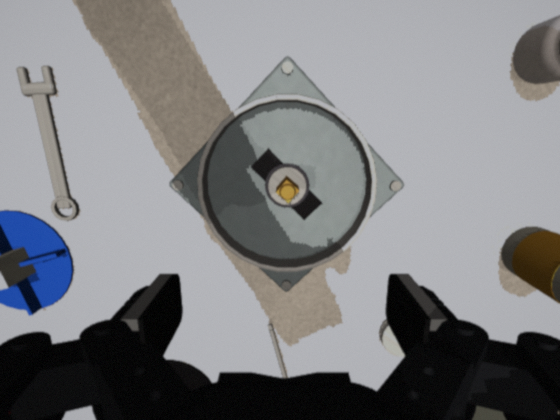

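The wrist view shows the case centred near (287,180), the slot running from (268,165) to (308,205), and the brass nose at (288,190). I turn and lower for a closer look with the tool aligned to the case.

```bash
python3 -m jog '{"claw":[1,1,1,1,1,1],"xyz":[[0,0,0.136],[0,0,0.136],[0,0,0.136],[0,0,0.136],[0,0,0.136],[0,0,0]],"twist":[[0,0,-0.05],[0,0,-0.05],[0,0,-0.05],[0,0,-0.05],[0,0,-0.05],[0,0,0]]}'
python3 - <<'E'
from h import *
st(); d=shot('wrist'); im=cv2.cvtColor(d['color'],cv2.COLOR_RGB2BGR)
u,v=proj(d,[496,100,67]); u0,v0=int(u)-50,int(v)-45; print(u0,v0)
c=cv2.resize(im[v0:v0+75,u0:u0+100],None,fx=8,fy=8,interpolation=cv2.INTER_CUBIC)
cv2.imwrite('pics/w2.png',cv2.convertScaleAbs(c,alpha=1.3)); cv2.imwrite('pics/w2full.png',im)
np.save('w2.npy',d,allow_pickle=True)
E
```

```text
clock: 3.05
eef_pos: [495.1, 102.1, 175.7]
tool_rot: [3.141, -0.002, -2.676]
force: [0.9, 0.1, 0.7]
width: 85.3
gripper_force: 0.0
t 3.05 p [495.1 102.1 175.7] rpy [ 3.141e+00 -2.000e-03 -2.676e+00] q [-0.24  0.45 -0.03  1.94  0.02  0.76  1.76] F [0.9 0.1 0.7] T [ 0.    0.02 -0.  ] w 85.3 gf 0.0
231 163
```

View pics/w2.png

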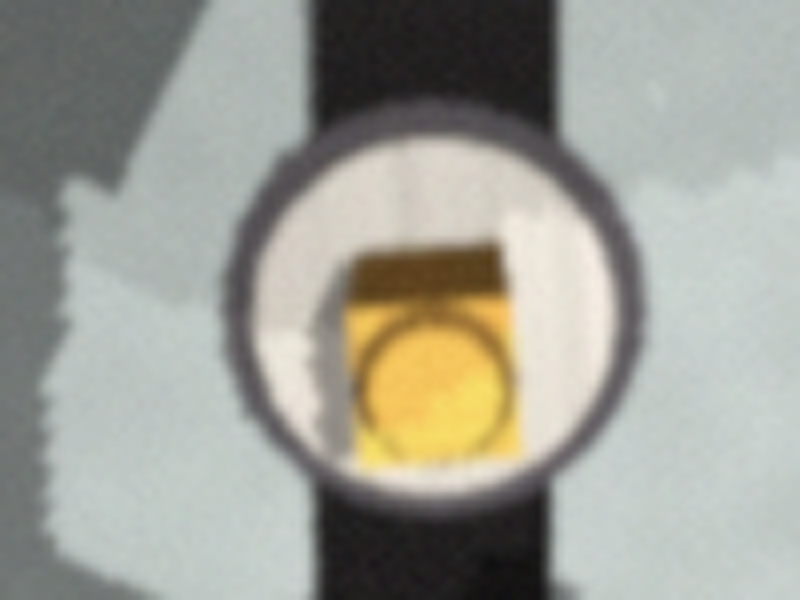

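View pics/w2full.png

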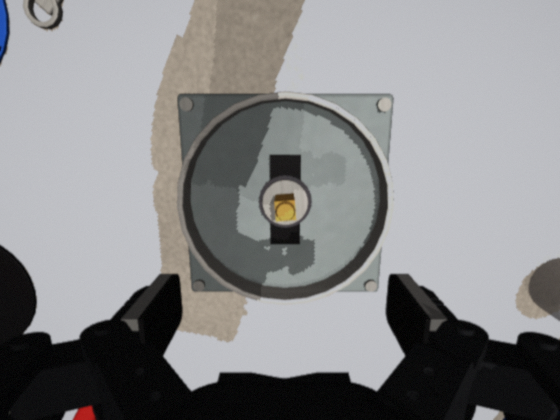

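The close crop shows the spindle square with corners near (345,305), (515,297), (522,460) and (360,466), the nose circle centred at (436,388) and the flange at (435,308). It is turned slightly anticlockwise from the case. Now I fit it numerically and plan the move to the wheel.

```bash
cat > fit.py <<'E'
from h import *
from scipy.optimize import least_squares
def fitsq(d,px,z,side,x0):
    def mod(p): 
        c,s=np.cos(p[2]),np.sin(p[2]); h=side/2
        return np.array([proj(d,[p[0]+c*a*h-s*b*h,p[1]+s*a*h+c*b*h,z]) for a,b in((1,1),(1,-1),(-1,-1),(-1,1))])
    def res(p):
        m=mod(p); return np.min(np.linalg.norm(m[:,None]-px[None],axis=2),axis=1)
    best=min((least_squares(lambda p:(mod(p)-np.roll(px,k,0)).ravel(),x0) for k in range(4)),key=lambda r:r.cost)
    best2=min((least_squares(lambda p:(mod(p)-np.roll(px[::-1],k,0)).ravel(),x0) for k in range(4)),key=lambda r:r.cost)
    r=min(best,best2,key=lambda r:r.cost); return r.x,r.cost
E
python3 - <<'E'
from fit import *
d=np.load('w2.npy',allow_pickle=True).item()
f=lambda U:(np.array(U,float)+.5)/8-.5+np.array([231,163])
px=f([(345,303),(515,297),(522,460),(360,466)])
print(fitsq(d,px,62,18,[496,100,.46]))
print('nose',at(d,*f((436,388)),67),'flange',at(d,*f((435,308)),28),'r',np.linalg.norm(at(d,*f((435,308)),28)-at(d,*f((643,308)),28)))
b=np.array([[181,93],[393,94],[381,293],[191,292]]);print(fitsq(d,b,22,200,[496,100,.46]))
to(485,-264,161,np.pi)
E
```

```text
(array([497.50303622, 104.02966629,  -2.62511342]), np.float64(0.21835188764940405))
nose [497.00239631 103.81050095  67.        ] flange [496.48354464 103.64612118  28.        ] r 25.154794068048545
(array([496.87671181, 105.61766357,   3.60190069]), np.float64(18.015996940531057))
shift [ 1.734 -3.226  0.152] twist [ 1.000e-04 -2.000e-04  1.477e-01]
```

```bash
python3 -m jog '{"claw":[1,1,1,1,1,1,1,1,1,1,1],"xyz":[[0.248,-0.461,0.022],[0.248,-0.461,0.022],[0.248,-0.461,0.022],[0.248,-0.461,0.022],[0.248,-0.461,0.022],[0.248,-0.461,0.022],[0.248,-0.461,0.022],[0,0,0],[0,0,0],[0,0,0],[0,0,0]],"twist":[[0,0,0],[0,0,0],[0,0,0],[0,0,0],[0,0,0],[0,0,0],[0,0,0],[0,0,0.049],[0,0,0.049],[0,0,0.05],[0,0,0]]}'
python3 - <<'E'
from h import *
st(); d=shot('wrist'); im=cv2.cvtColor(d['color'],cv2.COLOR_RGB2BGR)
u,v=proj(d,[485,-264,52]); u0,v0=int(u)-50,int(v)-40; print(u0,v0)
c=cv2.resize(im[v0:v0+75,u0:u0+100],None,fx=8,fy=8,interpolation=cv2.INTER_CUBIC)
cv2.imwrite('pics/w3.png',cv2.convertScaleAbs(c,alpha=1.0)); cv2.imwrite('pics/w3full.png',im)
np.save('w3.npy',d,allow_pickle=True)
E
```

```text
clock: 4.47
eef_pos: [486.8, -264.3, 161.6]
tool_rot: [-3.141, 0.001, -3.14]
force: [0.8, -0.6, -0.4]
width: 85.5
gripper_force: 0.0
t 4.47 p [ 486.8 -264.3  161.6] rpy [-3.141e+00  1.000e-03 -3.140e+00] q [ 0.37  0.54  0.12  1.83 -0.08  0.78  2.1 ] F [ 0.8 -0.6 -0.4] T [-0.05 -0.03  0.02] w 85.5 gf 0.0
234 165
```

View pics/w3.png

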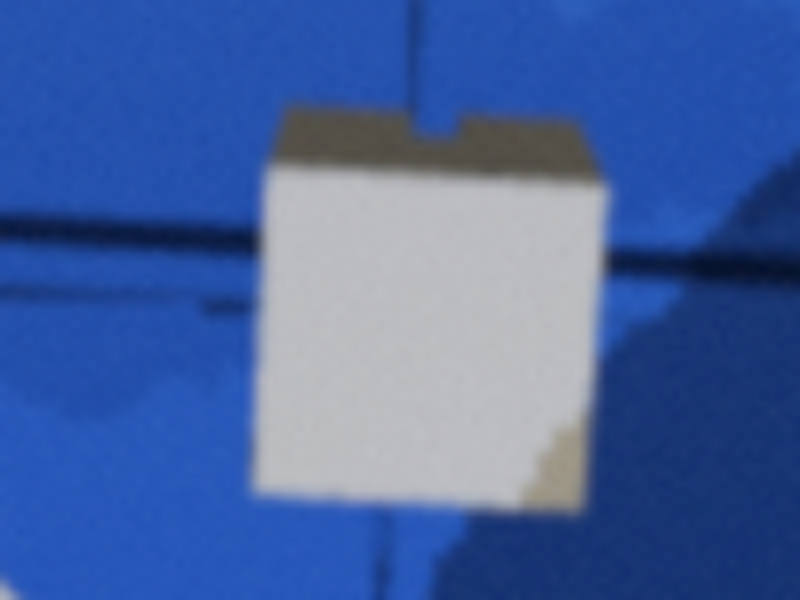

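The hub top shows corners at (266,163), (608,184), (587,513) and (252,493), so the hub is turned slightly from the tool. I fit it.

Run:
```python
from fit import *
d=np.load('w3.npy',allow_pickle=True).item()
f=lambda U:(np.array(U,float)+.5)/8-.5+np.array([234,165])
x,c=fitsq(d,f([(266,163),(608,184),(587,513),(252,493)]),52,36,[485,-264,0]); print(x,c)
y=x[2]%(np.pi/2); y=y-np.pi/2 if y>.8 else y; print(y)
to(x[0],x[1],26,np.pi+y)
to(x[0],x[1],26)
```

```text
[ 486.61555747 -262.01504314    3.0868714 ] 0.24913468331834626
-0.05472125012589224
shift [0.002 0.023 1.355] twist [-0.0002  0.0003  0.0185]
shift [0.002 0.023 1.355]
```

```bash
python3 -m jog '{"claw":[1,1,1,1,1,0,0,0,0,0,0],"xyz":[[0,0.023,0.4],[0,0,0.4],[0,0,0.4],[0,0,0.155],[0,0,0],[0,0,0],[0,0,0],[0,0,0],[0,0,0],[0,0,0],[0,0,0]],"twist":[[0,0,0.0185],[0,0,0],[0,0,0],[0,0,0],[0,0,0],[0,0,0],[0,0,0],[0,0,0],[0,0,0],[0,0,0],[0,0,0]]}'
python3 -c "
from h import *
st()"
```

```text
clock: 5.9
eef_pos: [486.2, -262.1, 25.4]
tool_rot: [3.142, -0.0, 3.085]
force: [0.1, 0.4, 1.0]
width: -0.0
gripper_force: 0.0
t 5.9 p [ 486.2 -262.1   25.4] rpy [ 3.142 -0.     3.085] q [ 0.39  0.74  0.09  1.93 -0.13  0.48  2.08] F [0.1 0.4 1. ] T [-0.01  0.01  0.03] w -0.0 gf 0.0
```

The fingers shut on nothing, so I look.

Run:
```python
from h import *
a=shot('wrist','w4.png')['color']; b=shot('scene')['color'][120:240,140:320]; t=shot('top')['color'][190:300,310:480]
o=np.zeros((600,800,3),np.uint8)
o[:315,:420]=cv2.resize(a,(420,315)); o[:253,420:800]=cv2.resize(b,(380,253),interpolation=cv2.INTER_CUBIC); o[320:580,:400]=cv2.resize(t,(400,260),interpolation=cv2.INTER_CUBIC)
cv2.imwrite('pics/mix4.png',cv2.cvtColor(o,cv2.COLOR_RGB2BGR))
```

```text
(no output)
```

View pics/mix4.png

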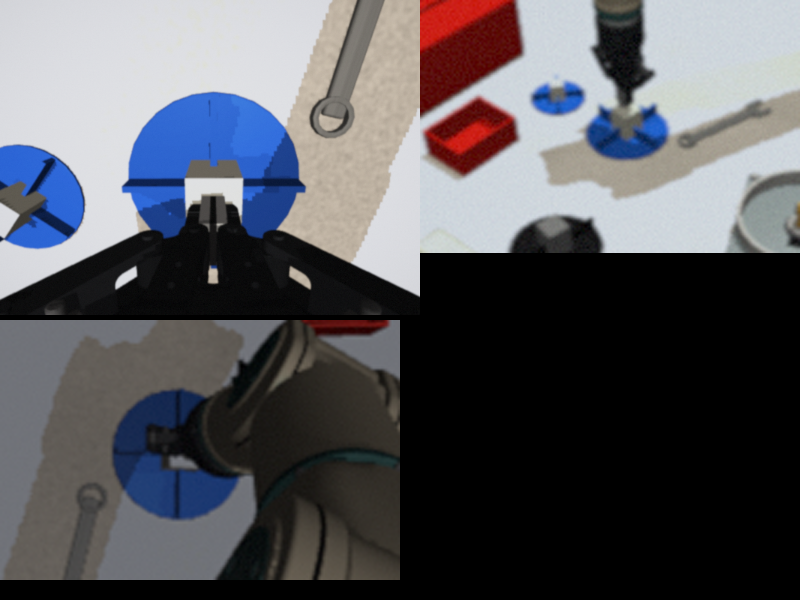

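Run:
```python
from h import *
s=st()
for n in ['wrist','scene','top']:
    d=shot(n); 
    print(n,'tcp',proj(d,s['eef_pos']),'+50up',proj(d,s['eef_pos']+[0,0,50]),'hubtop',proj(d,[486.6,-262,52]))
    cv2.imwrite(f'pics/x_{n}.png',d['color'][:,:,::-1])
im=cv2.imread('pics/x_wrist.png');hsv=cv2.cvtColor(im,cv2.COLOR_BGR2HSV)
a=cv2.imread('pics/x_scene.png')[130:200,190:290];b=im[200:400,200:370]
o=np.zeros((560,800,3),np.uint8);o[:280,:400]=cv2.resize(a,(400,280),interpolation=cv2.INTER_CUBIC)
o[:470,400:]=cv2.resize(b,(400,470)); t=cv2.imread('pics/x_top.png')[210:280,350:450]; o[280:,:400]=cv2.resize(t,(400,280),interpolation=cv2.INTER_CUBIC)
cv2.imwrite('pics/mix5.png',cv2.convertScaleAbs(o,alpha=1.4))
```

```text
t 6.05 p [ 486.1 -262.1   25.3] rpy [ 3.141 -0.     3.085] q [ 0.39  0.74  0.09  1.93 -0.13  0.48  2.08] F [-0.8  0.8  0.4] T [ 0.05 -0.08 -0.02] w -0.4 gf 0.0
wrist tcp [284.75356881 252.47788511] +50up [285.19188235 295.57654051] hubtop [285.21436121 273.1865027 ]
scene tcp [237.26144011 176.99403194] +50up [236.45279706 165.74939108] hubtop [236.7639367  171.12729542]
top tcp [386.49421103 245.21358206] +50up [391.23910133 243.35473567] hubtop [388.92231538 244.05297589]
```

View pics/mix5.png

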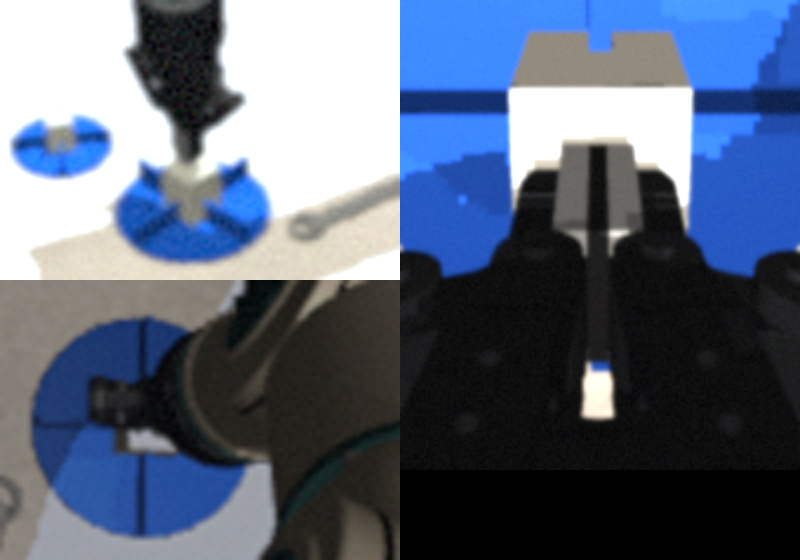

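The views show the shut fingertips over the hub top: the wrist crop has the pad ends at about (598,143) in front of the white hub face, and in the scene crop the tip at (188,150) ends above the hub. The real tips therefore look about 28 mm higher than the reported TCP. I test this by touch in small steps.

```bash
for i in 1 2 3; do python3 -m jog '{"claw":[0,0],"xyz":[[0,0,0.02],[0,0,0]],"twist":[[0,0,0],[0,0,0]]}' | tr '\n' ' '; done
python3 - <<'E'
from h import *
s=st()
d=np.load('w3.npy',allow_pickle=True).item()
d=optics.get_image('wrist')
for z in (0,10,20,28,35): print(z,proj(d,s['eef_pos']+[-11,0,z]),proj(d,s['eef_pos']+[11,0,z]))
E
```

```text
clock: 6.45 eef_pos: [486.1, -262.1, 23.2] tool_rot: [3.141, -0.0, 3.085] force: [0.0, -0.6, 0.9] width: 0.4 gripper_force: 0.0 clock: 6.7 eef_pos: [486.1, -262.1, 21.2] tool_rot: [3.141, -0.0, 3.085] force: [0.1, -0.5, -0.0] width: 0.1 gripper_force: 0.0 clock: 6.95 eef_pos: [486.1, -262.1, 19.2] tool_rot: [3.141, -0.0, 3.085] force: [-0.2, 0.1, 0.4] width: 0.1 gripper_force: 0.0 t 6.95 p [ 486.1 -262.1   19.2] rpy [ 3.141 -0.     3.085] q [ 0.39  0.75  0.09  1.93 -0.13  0.47  2.08] F [-0.2  0.1  0.4] T [-0.04 -0.04 -0.05] w 0.1 gf 0.0
0 [283.51084982 233.45273359] [285.78104188 271.02026487]
10 [283.5143516  239.27806753] [285.90494157 278.6539817 ]
20 [283.51825967 245.77929959] [286.04273271 287.14357967]
28 [283.5217285  251.54982929] [286.16461113 294.65276197]
35 [283.52505303 257.08030791] [286.2810456  301.82653081]
```

```bash
for i in 1 2 3 4 5 6; do python3 -m jog '{"claw":[0],"xyz":[[0,0,0.02]],"twist":[[0,0,0]]}' | tr '\n' ' ' | grep -o 'eef.*width'; done
```

```text
eef_pos: [486.3, -262.2, 17.4] tool_rot: [-3.141, 0.0, 3.085] force: [0.2, -0.2, 0.1] width
eef_pos: [486.3, -262.3, 17.0] tool_rot: [3.141, 0.0, 3.085] force: [-4.9, 3.2, 31.0] width
eef_pos: [486.4, -262.3, 16.9] tool_rot: [3.141, 0.001, 3.085] force: [-7.9, 5.7, 48.4] width
eef_pos: [486.4, -262.3, 16.8] tool_rot: [3.141, 0.002, 3.085] force: [-12.7, 8.0, 66.0] width
eef_pos: [486.4, -262.3, 16.7] tool_rot: [3.141, 0.002, 3.084] force: [-15.9, 10.5, 83.0] width
eef_pos: [486.5, -262.3, 16.6] tool_rot: [3.141, 0.003, 3.084] force: [-19.5, 10.8, 101.1] width
```

Contact came at reported z = 17.2, so the real tips sit 35 mm behind the reported TCP. I pushed deeper than I meant to, so I back off at once, then re-measure the hub by code.

```bash
python3 -m jog '{"claw":[0,1,1,1,1,1],"xyz":[[0,0,-0.4],[0,0,-0.5],[0,0,-0.5],[0,0,-0.13],[0,0,0],[0,0,0]],"twist":[[0,0,0],[0,0,0],[0,0,0],[0,0,0],[0,0,0],[0,0,0]]}'
cat >> fit.py <<'E'
def hubfit(d,z=52,guess=(486,-262,0)):
    im=cv2.cvtColor(d['color'],cv2.COLOR_RGB2BGR); hsv=cv2.cvtColor(im,cv2.COLOR_BGR2HSV)
    m=cv2.inRange(hsv,(0,0,130),(180,70,255))
    n,l,s,c=cv2.connectedComponentsWithStats(m); u,v=proj(d,[guess[0],guess[1],z])
    i=l[int(v),int(u)]; cs,_=cv2.findContours((l==i).astype(np.uint8),cv2.RETR_EXTERNAL,cv2.CHAIN_APPROX_NONE)
    h=cv2.convexHull(cs[0]); a=cv2.minAreaRect(h); q=cv2.approxPolyN(h,4)[0].astype(float)
    print('area',s[i,4],q.round(1).tolist()); return fitsq(d,q,z,36,guess)
E
python3 - <<'E'
from fit import *
d=np.load('w3.npy',allow_pickle=True).item(); print(hubfit(d))
st(); d=shot('wrist','w5.png'); np.save('w5.npy',d,allow_pickle=True); print(hubfit(d))
E
```

```text
clock: 8.5
eef_pos: [485.1, -261.5, 158.7]
tool_rot: [3.14, -0.003, 3.085]
force: [0.9, 0.1, -0.8]
width: 85.2
gripper_force: 0.0
area 1713 [[310.0, 187.0], [306.0, 229.0], [265.0, 226.0], [267.0, 185.0]]
(array([ 486.53067473, -262.09257047,    3.07799156]), np.float64(0.48496062225026476))
t 8.5 p [ 485.1 -261.5  158.7] rpy [ 3.140e+00 -3.000e-03  3.085e+00] q [ 0.35  0.54  0.14  1.84 -0.1   0.78  2.05] F [ 0.9  0.1 -0.8] T [ 0.01 -0.    0.03] w 85.2 gf 0.0
area 1723 [[305.0, 189.0], [304.0, 230.0], [263.0, 230.0], [262.0, 189.0]]
(array([ 486.18341301, -262.06739659,    1.51310767]), np.float64(0.11241685442107081))
```

```bash
python3 -m jog '{"claw":[1,1,1,1,1,0,0,0,0,0,0,0],"xyz":[[-0.011,-0.006,0.5],[0,0,0.5],[0,0,0.4],[0,0,0.277],[0,0,0],[0,0,0],[0,0,0],[0,0,0],[0,0,0],[0,0,0],[0,0,0],[0,0,0]],"twist":[[0,0,0],[0,0,0],[0,0,0],[0,0,0],[0,0,0],[0,0,0],[0,0,0],[0,0,0],[0,0,0],[0,0,0],[0,0,0],[0,0,0]]}'
```

```text
clock: 10.05
eef_pos: [488.1, -263.1, -5.9]
tool_rot: [-3.141, 0.002, 3.085]
force: [-0.5, 0.4, 5.8]
width: 34.8
gripper_force: 62.1
```

Gripped at 34.8 mm. I lift gently and check the load and the wheel's position in the hand.

```bash
python3 -m jog '{"claw":[0,0,0,0,0,0],"xyz":[[0,0,-0.1],[0,0,-0.3],[0,0,-0.3],[0,0,-0.35],[0,0,0],[0,0,0]],"twist":[[0,0,0],[0,0,0],[0,0,0],[0,0,0],[0,0,0],[0,0,0]]}'
python3 - <<'E'
from fit import *
s=st(); d=shot('wrist','w6.png'); np.save('w6.npy',d,allow_pickle=True)
hsv=cv2.cvtColor(d['color'],cv2.COLOR_RGB2HSV); m=cv2.inRange(hsv,(95,120,40),(130,255,255))
n,l,sx,c=cv2.connectedComponentsWithStats(m)
for i in range(1,n):
    if sx[i,4]>200: print(sx[i],c[i].round())
to(497.2,103.8,s['eef_pos'][2],-2.625)
for n in('spindle','wheel'): print(n,optics.boxes_of('wrist',n))
E
```

```text
clock: 10.8
eef_pos: [486.7, -262.4, 97.5]
tool_rot: [3.141, -0.001, 3.085]
force: [0.1, -0.3, -2.1]
width: 34.8
gripper_force: 61.3
t 10.8 p [ 486.7 -262.4   97.5] rpy [ 3.141e+00 -1.000e-03  3.085e+00] q [ 0.37  0.63  0.12  1.89 -0.12  0.64  2.07] F [ 0.1 -0.3 -2.1] T [-0.02  0.02  0.02] w 34.8 gf 61.3
[   37   118   393   200 40701] [250. 212.]
[ 227  339  114   40 2374] [284. 356.]
shift [ 9.800e-02  3.661e+00 -3.000e-03] twist [ 0.0004 -0.0005 -0.1824]
spindle []
wheel [{'rect': [140.4, 114.9, 290.6, 262.6], 'score': 0.92}, {'rect': [34.9, 175.2, 114.4, 107.6], 'score': 0.88}]
```

View pics/w6.png

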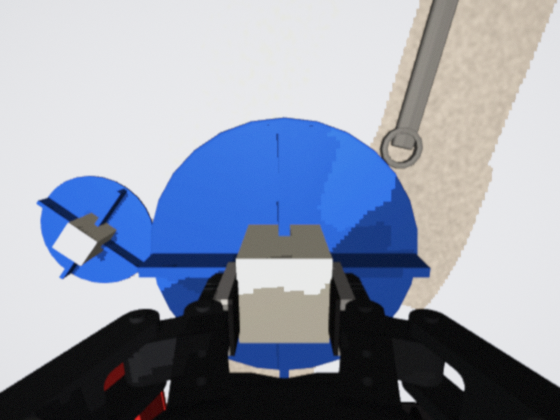

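The wheel hangs level and square in the grip, with its hub top at about (236,259), (332,258), (330,343) and (239,343). I compute its offset from the TCP.

Run:
```python
from fit import *
d=np.load('w6.npy',allow_pickle=True).item()
g=cv2.cvtColor(d['color'],cv2.COLOR_RGB2GRAY)
print(g[235:265:2,284], 'bottom',g[335:352,284]); print('row300 L',g[300,228:246],'R',g[300,322:340])
for q in ([(236,259),(332,258),(330,343),(239,343)],):
  for z in (148,152,155,158): print(z,fitsq(d,np.array(q,float),z,36,[486,-262,0]))
# disc: edge of blue at underside+5
hsv=cv2.cvtColor(d['color'],cv2.COLOR_RGB2HSV); m=cv2.inRange(hsv,(95,120,40),(130,255,255))
P=[]
for u in range(200,375,5):
    v=np.argmax(m[:,u]>0); P.append((u,v))
for v in range(150,235,5):
    r=np.where(m[v,300:]>0)[0]; P.append((300+r.max(),v))
for z in (106,108.5,111):
    X=np.array([at(d,*p,z)[:2] for p in P])
    r=least_squares(lambda p:np.hypot(*(X-p[:2]).T)-p[2],[486,-262,70],loss='soft_l1'); print(z,r.x,r.cost)
```

```text
[105 109 109 111 112 111 111 111 109 110  95  99 208 233 233] bottom [165 165 165 164 163 165 161 139 102  73  67  67  64  64  66  65  64]
row300 L [ 77  42  40  34  24  14   8   7  10  16  69 139 164 167 169 165 165 167] R [165 164 166 165 165 164 150  89  34  11   5  10   8  14  15  20  21  31]
148 (array([ 4.89243792e+02, -2.62924561e+02, -5.16090609e-02]), np.float64(28.569131074350924))
152 (array([ 487.16883355, -262.81615954,   -1.62239962]), np.float64(7.1132279131801655))
155 (array([ 485.61621216, -262.73505299,    3.08999389]), np.float64(0.6575701356010234))
158 (array([ 4.84066933e+02, -2.62654127e+02, -5.15939766e-02]), np.float64(3.9562618786076507))
106 [ 485.37652112 -262.8371147    69.19558286] 0.9547252216558018
108.5 [ 484.41351203 -262.78495516   68.17006583] 0.9272581953364725
111 [ 483.45050871 -262.73279856   67.14455449] 0.9001665942121055
```

```bash
python3 -m jog '{"claw":[0,0,0,0,0,0,0,0,0,0,0,0],"xyz":[[0.012,0.459,0],[0.012,0.459,0],[0.012,0.459,0],[0.012,0.459,0],[0.012,0.459,0],[0.012,0.459,0],[0.012,0.459,0],[0.012,0.459,0],[0,0,0],[0,0,0],[0,0,0],[0,0,0]],"twist":[[0,0,0],[0,0,0],[0,0,0],[0,0,0],[0,0,0],[0,0,0],[0,0,0],[0,0,0],[0,0,-0.0456],[0,0,-0.0456],[0,0,-0.0456],[0,0,-0.0456]]}' >/dev/null
python3 -m jog '{"claw":[0],"xyz":[[0,0,0]],"twist":[[0,0,0]]}' >/dev/null
python3 - <<'E'
from h import *
s=st(); to(498.1,104.6,67,-2.625)
E
```

```text
t 12.57 p [497.9 104.1  96.9] rpy [ 3.141e+00 -1.000e-03 -2.627e+00] q [-0.27  0.58  0.02  2.   -0.02  0.56  1.85] F [-0.4 -0.4 -2.3] T [-0.04  0.01 -0.04] w 35.0 gf 61.2
shift [-0.005  0.003  0.299] twist [ 0.0003 -0.0005 -0.0006]
```

```bash
python3 -m jog '{"claw":[0,0,0],"xyz":[[-0.005,0.003,0.2],[0,0,0.12],[0,0,0]],"twist":[[0,0,0],[0,0,0],[0,0,0]]}'
```

```text
clock: 12.95
eef_pos: [497.7, 104.6, 64.6]
tool_rot: [3.141, -0.003, -2.626]
force: [-0.7, 0.1, -1.5]
width: 35.1
gripper_force: 61.3
```

```bash
python3 -m jog '{"claw":[0,0,0],"xyz":[[0,0,0.015],[0,0,0.015],[0,0,0]],"twist":[[0,0,0],[0,0,0],[0,0,0]]}'
```

```text
clock: 13.32
eef_pos: [498.8, 104.9, 62.9]
tool_rot: [-3.142, 0.0, -2.625]
force: [-0.1, 0.6, -1.8]
width: 34.9
gripper_force: 61.3
```

```bash
python3 -m jog '{"claw":[0,0,0],"xyz":[[0,0,0.015],[0,0,0.01],[0,0,0]],"twist":[[0,0,0],[0,0,0],[0,0,0]]}'
```

```text
clock: 13.7
eef_pos: [498.6, 104.8, 60.1]
tool_rot: [3.141, -0.0, -2.625]
force: [0.1, 0.2, -2.4]
width: 35.1
gripper_force: 61.3
```

```bash
python3 -m jog '{"claw":[0,0],"xyz":[[0,0,0.015],[0,0,0]],"twist":[[0,0,0],[0,0,0]]}'
```

```text
clock: 13.95
eef_pos: [498.6, 104.8, 58.6]
tool_rot: [3.141, -0.0, -2.625]
force: [0.2, -0.2, -3.5]
width: 34.8
gripper_force: 61.3
```

```bash
python3 -m jog '{"claw":[0,0],"xyz":[[0,0,0.01],[0,0,0]],"twist":[[0,0,0],[0,0,0]]}'
```

```text
clock: 14.2
eef_pos: [498.6, 104.9, 57.6]
tool_rot: [3.142, -0.0, -2.625]
force: [-0.3, -0.4, -1.6]
width: 34.9
gripper_force: 61.3
```

```bash
python3 -m jog '{"claw":[0,0,0],"xyz":[[0.005,0,0.01],[0,0,0.01],[0,0,0]],"twist":[[0,0,0],[0,0,0],[0,0,0]]}'
```

```text
clock: 14.58
eef_pos: [498.3, 104.7, 55.6]
tool_rot: [3.142, 0.0, -2.625]
force: [-0.6, 0.2, -1.0]
width: 35.1
gripper_force: 61.2
```

```bash
python3 -m jog '{"claw":[0,0],"xyz":[[0,0,0.01],[0,0,0]],"twist":[[0,0,0],[0,0,0]]}'
```

```text
clock: 14.82
eef_pos: [498.4, 104.7, 54.7]
tool_rot: [3.142, 0.0, -2.625]
force: [0.9, 1.2, -2.1]
width: 34.7
gripper_force: 61.2
```

```bash
python3 -m jog '{"claw":[0,0],"xyz":[[0,0,0.01],[0,0,0]],"twist":[[0,0,0],[0,0,0]]}'
```

```text
clock: 15.08
eef_pos: [498.4, 104.7, 53.7]
tool_rot: [3.142, 0.0, -2.625]
force: [0.6, 0.8, -1.8]
width: 34.7
gripper_force: 61.2
```

```bash
python3 -m jog '{"claw":[0,0],"xyz":[[0,0,0.01],[0,0,0]],"twist":[[0,0,0],[0,0,0]]}'
```

```text
clock: 15.32
eef_pos: [498.3, 104.7, 52.6]
tool_rot: [3.142, 0.0, -2.625]
force: [0.6, 0.2, -1.9]
width: 34.6
gripper_force: 61.2
```

Past the square's top edge with no resistance, so I go on down.

```bash
python3 -m jog '{"claw":[0,0,0],"xyz":[[0,0,0.03],[0,0,0.03],[0,0,0]],"twist":[[0,0,0],[0,0,0],[0,0,0]]}'
```

```text
clock: 15.7
eef_pos: [498.3, 104.7, 46.4]
tool_rot: [3.142, -0.0, -2.625]
force: [0.6, -0.2, -2.1]
width: 34.9
gripper_force: 61.1
```

```bash
python3 -m jog '{"claw":[0,0,0],"xyz":[[0,0,0.03],[0,0,0.03],[0,0,0]],"twist":[[0,0,0],[0,0,0],[0,0,0]]}'
```

```text
clock: 16.08
eef_pos: [498.4, 104.7, 40.5]
tool_rot: [3.142, 0.0, -2.625]
force: [0.2, 0.5, -3.0]
width: 35.1
gripper_force: 61.1
```

```bash
python3 -m jog '{"claw":[0,0,0],"xyz":[[0,0,0.03],[0,0,0.03],[0,0,0]],"twist":[[0,0,0],[0,0,0],[0,0,0]]}'
```

```text
clock: 16.45
eef_pos: [498.3, 104.7, 34.4]
tool_rot: [3.142, -0.0, -2.625]
force: [0.7, 1.0, -2.6]
width: 34.7
gripper_force: 61.1
```

```bash
python3 -m jog '{"claw":[0,0,0],"xyz":[[0,0,0.03],[0,0,0.02],[0,0,0]],"twist":[[0,0,0],[0,0,0],[0,0,0]]}'
```

```text
clock: 16.82
eef_pos: [498.3, 104.7, 29.5]
tool_rot: [3.142, 0.0, -2.625]
force: [2.2, 0.7, -3.0]
width: 34.9
gripper_force: 61.1
```

```bash
python3 -m jog '{"claw":[0,0,0],"xyz":[[0,0,0.03],[0,0,0.02],[0,0,0]],"twist":[[0,0,0],[0,0,0],[0,0,0]]}'
```

```text
clock: 17.2
eef_pos: [498.3, 104.6, 24.5]
tool_rot: [3.142, 0.0, -2.625]
force: [1.4, 1.1, -3.3]
width: 34.9
gripper_force: 61.1
```

```bash
python3 -m jog '{"claw":[0,0],"xyz":[[0,0,0.008],[0,0,0]],"twist":[[0,0,0],[0,0,0]]}'
```

```text
clock: 17.45
eef_pos: [498.3, 104.7, 23.9]
tool_rot: [3.142, 0.0, -2.625]
force: [1.3, 1.1, -3.2]
width: 34.7
gripper_force: 61.2
```

```bash
python3 -m jog '{"claw":[0,0],"xyz":[[0,0,0.008],[0,0,0]],"twist":[[0,0,0],[0,0,0]]}'
```

```text
clock: 17.7
eef_pos: [498.3, 104.7, 23.1]
tool_rot: [3.142, 0.0, -2.625]
force: [1.7, 1.1, -2.0]
width: 34.8
gripper_force: 61.3
```

```bash
python3 -m jog '{"claw":[0,0],"xyz":[[0,0,0.006],[0,0,0]],"twist":[[0,0,0],[0,0,0]]}'
```

```text
clock: 17.95
eef_pos: [498.4, 104.7, 22.5]
tool_rot: [3.142, 0.0, -2.625]
force: [1.8, -0.2, -0.7]
width: 34.8
gripper_force: 61.3
```

```bash
python3 -m jog '{"claw":[0,0],"xyz":[[0,0,0.005],[0,0,0]],"twist":[[0,0,0],[0,0,0]]}'
```

```text
clock: 18.2
eef_pos: [498.3, 104.6, 22.0]
tool_rot: [3.142, 0.0, -2.625]
force: [0.5, 0.9, 0.7]
width: 34.5
gripper_force: 61.4
```

```bash
python3 -m jog '{"claw":[0,0],"xyz":[[0,0,0.005],[0,0,0]],"twist":[[0,0,0],[0,0,0]]}'
```

```text
clock: 18.45
eef_pos: [498.4, 104.6, 22.0]
tool_rot: [-3.142, 0.0, -2.625]
force: [0.9, 0.7, 5.5]
width: 34.8
gripper_force: 62.3
```

Home contact at z = 22.0 with only about 7 N. I release so the wheel settles, centre the tool on the axis, and regrip.

```bash
python3 -m jog '{"claw":[0,0.6,0.6,0.6,0.6,0,0,0,0,0],"xyz":[[0,0,-0.01],[0,0,0],[0,0,0],[0,0,0],[0.012,-0.003,0],[0,0,0],[0,0,0],[0,0,0],[0,0,0],[0,0,0]],"twist":[[0,0,0],[0,0,0],[0,0,0],[0,0,0],[0,0,0],[0,0,0],[0,0,0],[0,0,0],[0,0,0],[0,0,0]]}'
```

```text
clock: 19.7
eef_pos: [497.0, 103.7, 22.7]
tool_rot: [3.141, -0.0, -2.625]
force: [-1.7, 0.1, 4.8]
width: 34.5
gripper_force: 59.9
```

```bash
python3 -m jog '{"claw":[0,0,0,0,0,0],"xyz":[[0,0,0],[0,0,0],[0,0,0],[0,0,0],[0,0,0],[0,0,0]],"twist":[[0,0,0.03],[0,0,0.03],[0,0,0.04],[0,0,0.04],[0,0,0.04],[0,0,0]]}'
```

```text
clock: 20.45
eef_pos: [497.0, 104.0, 22.7]
tool_rot: [3.142, -0.001, 3.092]
force: [-1.3, -0.3, 6.5]
width: 35.0
gripper_force: 60.0
```

Turning clockwise is free with side forces under 2 N. I continue.

```bash
python3 -m jog '{"claw":[0,0,0,0,0,0,0,0],"xyz":[[0,0,-0.004],[0,0,0],[0,0,0],[0,0,0],[0,0,0],[0,0,0],[0,0,0],[0,0,0]],"twist":[[0,0,0.045],[0,0,0.045],[0,0,0.045],[0,0,0.045],[0,0,0.045],[0,0,0.045],[0,0,0.045],[0,0,0.045]]}'
```

```text
clock: 21.45
eef_pos: [497.3, 104.7, 22.8]
tool_rot: [3.142, -0.001, 1.958]
force: [-0.5, 1.4, 0.5]
width: 34.9
gripper_force: 60.2
```

```bash
python3 -m jog '{"claw":[0,0,0,0,0,0,0,0],"xyz":[[0,0,0],[0,0,0],[0,0,0],[0,0,0],[0,0,0],[0,0,0],[0,0,0],[0,0,0]],"twist":[[0,0,0.045],[0,0,0.045],[0,0,0.045],[0,0,0.045],[0,0,0.045],[0,0,0.045],[0,0,0.045],[0,0,0.045]]}'; python3 -c "
from h import *
st()"
```

```text
clock: 22.45
eef_pos: [497.5, 104.9, 22.8]
tool_rot: [-3.141, -0.001, 0.827]
force: [0.5, 1.1, -0.1]
width: 35.0
gripper_force: 60.2
t 22.45 p [497.5 104.9  22.8] rpy [-3.141e+00 -1.000e-03  8.270e-01] q [-0.71  0.84  0.72  2.06 -0.99  0.63 -0.04] F [ 0.5  1.1 -0.1] T [ 0.37  0.06 -0.01] w 35.0 gf 60.2
```

```bash
python3 -m jog '{"claw":[0,0,0,0],"xyz":[[0,0,0],[0,0,0],[0,0,0],[0,0,0]],"twist":[[0,0,0.045],[0,0,0.045],[0,0,0.045],[0,0,0.045]]}'; python3 -c "
from h import *
st()"
```

```text
clock: 22.95
eef_pos: [497.7, 104.9, 22.8]
tool_rot: [-3.14, -0.0, 0.262]
force: [0.6, 1.7, 1.5]
width: 34.9
gripper_force: 60.3
t 22.95 p [497.7 104.9  22.8] rpy [-3.14  -0.     0.262] q [-0.76  0.88  0.81  2.06 -1.06  0.69 -0.54] F [0.6 1.7 1.5] T [ 0.45 -0.    0.  ] w 34.9 gf 60.3
```

```bash
python3 -m jog '{"claw":[0,0,0,0,1,1,1,1],"xyz":[[0,0,0],[0,0,0],[0,0,0],[0,0,0],[0,0,0],[0,0,0],[0,0,0],[0,0,0]],"twist":[[0,0,0.045],[0,0,0.045],[0,0,0.045],[0,0,0],[0,0,0],[0,0,0],[0,0,0],[0,0,0]]}'; python3 -c "
from h import *
st()"
```

```text
clock: 23.95
eef_pos: [497.3, 103.6, 22.9]
tool_rot: [3.141, 0.0, -0.159]
force: [0.4, -0.1, -0.4]
width: 85.8
gripper_force: 0.0
t 23.95 p [497.3 103.6  22.9] rpy [ 3.141  0.    -0.159] q [-0.77  0.89  0.83  2.06 -1.08  0.71 -0.94] F [ 0.4 -0.1 -0.4] T [-0.01 -0.   -0.04] w 85.8 gf 0.0
```

```bash
python3 -m jog '{"claw":[1,1,1,1,1,1,1,1,1,1],"xyz":[[0,0,0],[0,0,0],[0,0,0],[0,0,0],[0,0,0],[0,0,0],[0,0,0],[0,0,0],[0,0,0],[0,0,0]],"twist":[[0,0,-0.05],[0,0,-0.05],[0,0,-0.05],[0,0,-0.05],[0,0,-0.05],[0,0,-0.05],[0,0,-0.05],[0,0,-0.05],[0,0,-0.05],[0,0,-0.05]]}'
```

```text
clock: 25.2
eef_pos: [497.4, 103.5, 22.9]
tool_rot: [3.141, 0.0, 1.417]
force: [-0.1, -0.1, -0.9]
width: 85.3
gripper_force: 0.0
```

```bash
python3 -m jog '{"claw":[1,1,1,1,1,1,1,1,1,1,1,1],"xyz":[[0,0,0],[0,0,0],[0,0,0],[0,0,0],[0,0,0],[0,0,0],[0,0,0],[0,0,0],[0,0,0],[0,0,0],[0,0,0],[0,0,0]],"twist":[[0,0,-0.05],[0,0,-0.05],[0,0,-0.05],[0,0,-0.05],[0,0,-0.05],[0,0,-0.05],[0,0,-0.05],[0,0,-0.05],[0,0,-0.05],[0,0,-0.05],[0,0,0],[0,0,0]]}'
python3 - <<'E'
from h import *
s=st(); to(497.2,104,22.8,-0.16+np.pi)
E
```

```text
clock: 26.7
eef_pos: [497.4, 103.5, 22.9]
tool_rot: [-3.141, -0.0, 2.98]
force: [-0.3, -0.1, 0.3]
width: 85.3
gripper_force: 0.0
t 26.7 p [497.4 103.5  22.9] rpy [-3.141 -0.     2.98 ] q [-0.3   0.71  0.06  2.05 -0.1   0.39  1.25] F [-0.3 -0.1  0.3] T [ 0.01  0.01 -0.06] w 85.3 gf 0.0
shift [0.002 0.004 0.001] twist [-0.0001 -0.     -0.0005]
```

```bash
python3 -m jog '{"claw":[0,0,0,0,0,0],"xyz":[[0,0.003,-0.005],[0,0,0],[0,0,0],[0,0,0],[0,0,0],[0,0,0]],"twist":[[0,0,0],[0,0,0],[0,0,0],[0,0,0],[0,0,0],[0,0,0]]}'
```

```text
clock: 27.45
eef_pos: [497.4, 104.3, 23.7]
tool_rot: [3.141, 0.0, 2.983]
force: [-1.3, 0.9, 5.2]
width: 35.1
gripper_force: 60.0
```

```bash
python3 -m jog '{"claw":[0,0,0,0,0,0,0,0],"xyz":[[0,0,0],[0,0,0],[0,0,0],[0,0,0],[0,0,0],[0,0,0],[0,0,0],[0,0,0]],"twist":[[0,0,0.03],[0,0,0.045],[0,0,0.045],[0,0,0.045],[0,0,0.045],[0,0,0.045],[0,0,0.045],[0,0,0.045]]}'
```

```text
clock: 28.45
eef_pos: [497.2, 104.6, 23.7]
tool_rot: [-3.141, -0.001, 1.895]
force: [-2.2, 0.5, 4.5]
width: 34.6
gripper_force: 60.0
```

```bash
python3 -m jog '{"claw":[0,0,0,0,0,0,0,0],"xyz":[[0,0,0],[0,0,0],[0,0,0],[0,0,0],[0,0,0],[0,0,0],[0,0,0],[0,0,0]],"twist":[[0,0,0.045],[0,0,0.045],[0,0,0.045],[0,0,0.045],[0,0,0.045],[0,0,0.045],[0,0,0.045],[0,0,0.045]]}'; python3 -c "
from h import *
st()"
```

```text
clock: 29.45
eef_pos: [497.4, 105.0, 23.7]
tool_rot: [-3.14, -0.001, 0.764]
force: [-1.1, 1.7, 5.0]
width: 34.8
gripper_force: 60.0
t 29.45 p [497.4 105.   23.7] rpy [-3.14e+00 -1.00e-03  7.64e-01] q [-0.65  0.8   0.62  2.06 -0.89  0.57 -0.2 ] F [-1.1  1.7  5. ] T [0.4  0.29 0.03] w 34.8 gf 60.0
```

```bash
python3 -m jog '{"claw":[0,0,0,0,0,0,0,0],"xyz":[[0,0,0],[0,0,0],[0,0,0],[0,0,0],[0,0,0],[0,0,0],[0,0,0],[0,0,0]],"twist":[[0,0,0.045],[0,0,0.045],[0,0,0.045],[0,0,0.045],[0,0,0.045],[0,0,0.03],[0,0,0],[0,0,0]]}'; python3 -c "
from h import *
st()"
```

```text
clock: 30.45
eef_pos: [497.7, 105.0, 23.7]
tool_rot: [-3.14, -0.0, -0.033]
force: [-1.1, 2.5, 5.4]
width: 34.5
gripper_force: 60.0
t 30.45 p [497.7 105.   23.7] rpy [-3.14  -0.    -0.033] q [-0.75  0.87  0.79  2.06 -1.04  0.68 -0.85] F [-1.1  2.5  5.4] T [ 0.53  0.11 -0.02] w 34.5 gf 60.0
```

```bash
python3 -m jog '{"claw":[1,1,1,1,1,1,1,1,1,1],"xyz":[[0,0,0],[0,0,0],[0,0,0],[0,0,0],[0,0,-0.2],[0,0,-0.4],[0,0,-0.5],[0,0,-0.5],[0,0,0],[0,0,0]],"twist":[[0,0,0],[0,0,0],[0,0,0],[0,0,0],[0,0,0],[0,0,0],[0,0,0],[0,0,0],[0,0,0],[0,0,0]]}'
python3 - <<'E'
from fit import *
s=st(); d=shot('wrist','w7.png'); np.save('w7.npy',d,allow_pickle=True)
print(hubfit(d,80,(497.4,104,-.1)))
hsv=cv2.cvtColor(d['color'],cv2.COLOR_RGB2HSV); m=cv2.inRange(hsv,(95,120,40),(130,255,255))
n,l,sx,c=cv2.connectedComponentsWithStats(m); i=1+np.argmax(sx[1:,4]); print(sx[i])
print('pred hub',proj(d,[497.4,104,80]),[proj(d,[497.4+a,104+b,33]).round(1).tolist() for a,b in((70,0),(-70,0),(0,70),(0,-70))])
E
```

```text
clock: 31.7
eef_pos: [496.8, 104.5, 182.9]
tool_rot: [-3.141, 0.001, -0.033]
force: [0.2, 1.0, -0.4]
width: 85.2
gripper_force: 0.0
t 31.7 p [496.8 104.5 182.9] rpy [-3.141e+00  1.000e-03 -3.300e-02] q [-0.92  0.67  1.07  1.94 -0.72  0.97 -1.11] F [ 0.2  1.  -0.4] T [ 0.05  0.01 -0.01] w 85.2 gf 0.0
area 1810 [[305.0, 187.0], [304.0, 229.0], [263.0, 229.0], [261.0, 187.0]]
(array([498.05589803, 104.46562277,   1.54282029]), np.float64(0.47396575647071215))
[  210   123   148   147 13549]
pred hub [283.82791203 209.08957737] [[281.3, 123.0], [286.2, 264.9], [212.0, 200.3], [356.0, 195.5]]
```

The hub is where a home-seated wheel should be (the fit at 80 mm height is good), turned about 392° in all, and the gripper is clear. I hand it in.

```bash
python3 -c "
from cell import order
print(order.finish_job())"
```

```text
the job is handed in; nothing more can be done
None
```

The blue wheel is fitted fully home on the spindle and was turned about 392° clockwise with little resistance, then left standing still; one probing press on the hub before the pick-up reached 101 N (limit 120 N), with no shift of the wheel seen afterwards.

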